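Food colours back in their drip saucers

TASK

Pick out the four food-colour dropper bottles standing on the near part of the table among the saucers and jars (not the ones stored at the back), and stand each one upright inside the drip saucer of its own colour: red in red, green in green, amber in amber, blue in blue. Set the bottles down rather than dropping them, and leave the two small sprinkle jars standing where they are.

Things in the scene. Friction and masses are not known exactly. Their poses are not given: they have to be found in the camera images.
- red_bottle: red food-colour dropper bottle with a white pointed cap, loose, about 0.04 kg, 70 mm high: a round upright body 30 mm in diameter and 47 mm high, above it a cap 18 mm wide. Grasp the body. Origin at the centre of its underside, z up along the bottle; stands on the near part of the table at the start
- green_bottle: green food-colour dropper bottle with a white pointed cap, loose, about 0.04 kg, 76 mm high: a round upright body 30 mm in diameter and 53 mm high, above it a cap 18 mm wide. Grasp the body. Origin at the centre of its underside, z up along the bottle; stands on the near part of the table at the start
- amber_bottle: amber food-colour dropper bottle with a black pointed cap, loose, about 0.04 kg, 70 mm high: a round upright body 30 mm in diameter and 47 mm high, above it a cap 18 mm wide. Grasp the body. Origin at the centre of its underside, z up along the bottle; stands on the near part of the table at the start
- blue_bottle: blue food-colour dropper bottle with a white pointed cap, loose, about 0.04 kg, 76 mm high: a round upright body 30 mm in diameter and 53 mm high, above it a cap 18 mm wide. Grasp the body. Origin at the centre of its underside, z up along the bottle; stands on the near part of the table at the start
- red_saucer: red round shallow silicone drip saucer that clings to the table (does not move): 62 mm across the rim, 8 mm high, flat inner floor 3 mm above the table and about 48 mm in diameter. Origin at the centre of its underside, on the table; z up
- green_saucer: green round shallow silicone drip saucer that clings to the table (does not move): 62 mm across the rim, 8 mm high, flat inner floor 3 mm above the table and about 48 mm in diameter. Origin at the centre of its underside, on the table; z up
- amber_saucer: amber round shallow silicone drip saucer that clings to the table (does not move): 62 mm across the rim, 8 mm high, flat inner floor 3 mm above the table and about 48 mm in diameter. Origin at the centre of its underside, on the table; z up
- blue_saucer: blue round shallow silicone drip saucer that clings to the table (does not move): 62 mm across the rim, 8 mm high, flat inner floor 3 mm above the table and about 48 mm in diameter. Origin at the centre of its underside, on the table; z up
- blue_lid_jar: small clear round jar of white sprinkles with a blue lid, loose bystander, 45 mm in diameter, 60 mm high; origin at the centre of its underside, z up
- black_lid_jar: small clear round jar of pale green sprinkles with a black lid, loose bystander, 49 mm in diameter, 75 mm high; origin at the centre of its underside, z up
Mind the look-alikes: they are no part of the job. Of the things like the blue_saucer, leave any that is grey; of the rest the larger one is meant.

How it is judged:
By the outcome, as a careful person would: the job done as asked, in the order asked, and still so for the second after the job is handed in, with the robot touching nothing.
It also fails if it takes over 96 s, if anything falls off the work surface, if the arm or the gripper's body presses on something with over 40 N, if the wrist force passes 120 N, or if a joint passes its speed limit or range.

ROBOT

A 7-joint arm with a two-finger parallel gripper is mounted at the origin on a cart in front of the work surface, level with it; the furniture and walls round the work are solid. World frame = base frame: x ahead of the robot, y to its left, z up, the work surface at z = 0. Lengths are in m, angles in rad, forces in N, time in s.
With the tool pointing down it reaches from about 0.4 to 0.875 m from the base axis. Payload 19.3 kg.
Tool frame: the origin (TCP) lies midway between the tips of the shut fingers; the grasp point (between the pads) lies 19 mm behind it (ctrl.tcp_to_grasp is the distance from the TCP to the grasp point, in m); z points along the fingers, y is the line along which they close (so a half turn about z gives the same grasp; the last joint's range is limited). The gripper opens to 85 mm and grips with 20 to 120 N. Pads are 22 mm wide; open, the fingers measure 114 mm over their backs; the gripper's body (76 mm by 85 mm) begins 54 mm behind the grasp point. The pads swing forward as they close: fully open they stand 13 mm farther back than shut.
Start: joints at [-1.382, 0.521, -0.036, 1.599, 0.021, 1.021, -0.113], TCP at [0.16, 0.604, 0.231] pointing down, gripper open.
Joint ranges: [-2.91, 2.91], [-0.3, 2.13], [-1.5, 1.42], [0.17, 2.43], [-1.26, 4.41], [0.16, 1.93], [-2.52, 2.52]. Speed limits (rad/s): [1.89, 1.89, 2.39, 2.39, 3.01, 3.01, 3.01].

INTERFACE

Orientations are given as [roll, pitch, yaw] about the fixed x, y, z axes, in that order (R = Rz(yaw) Ry(pitch) Rx(roll)).
In Python, from cell import status, optics, job, nets, ctrl gives the robot as it stands. The module is installed in compiled form; this text tells all that it offers.
- The arm moves only by the tool send_path, called after "Request:" as a command line: name --argument value ..., lists and objects as JSON in quotes. Schema: {"type":"object","properties":{"ticks":{"type":"array","items":{"type":"object","properties":{"xyz":{"type":"array","items":{"type":"number"},"minItems":3,"maxItems":3},"twist":{"type":"number"},"aperture":{"type":"number"}},"additionalProperties":false,"required":["aperture"]},"minItems":1,"maxItems":20},"only":{"type":"string"},"quiet":{"type":"boolean"},"lines":{"type":"string"}},"required":["ticks"],"additionalProperties":false}. ticks is a list of rows, 1 to 20 of them, each an object with the fields xyz (a list: dx, dy, dz in parts of the range, where 1.0 means 0.75 m), twist (a turn about the tool's z in a scale on which 1.0 is 180 degrees), aperture (the finger opening in m); a field left out counts as zero (the opening has to be given); each row shifts and turns the commanded pose from where the row before left it, along the tool's axes as they then stand; what a row does not reach is not made up. A row lasts 1/10 s, in which the tool goes at most 0.05 m and 0.15 rad, less where a joint would pass 70% of its speed; a pose out of reach is approached as far as the arm can. The fingers move at their own pace and stop on an object; the grip force is fixed at half the most. Time passes only in rows, so rows that do not move let the fingers close. The tool returns the time, the measured TCP pose, the force, the opening and the grip force at its end. only (a regular expression) keeps the lines of the reply that match it, lines (a string "A,B") keeps lines A to B, and quiet returns only ok. A shift or turn number past 1, either way, is cut back to 1. Input that does not fit is refused with a message, and nothing moves.
- status.state(): the state, without advancing time (a new reading comes with each control period).
- optics.camera(name): name is "side" or "top" or "wrist"; returns a dict with "img" (420x560x3 uint8, red, green, blue), "z_map" (420x560 float32, m along the optical axis (not along the pixel's ray), 0 where there is no reading), "fovy" (degrees; the focal length in pixels is half the picture's height over the tangent of half this angle, whatever the lens; pixels are square), "cx", "cy" (the principal point, pixels), "world_to_cam" (4x4, takes a point from world to camera coordinates). Camera axes: x right, y down, z forward; pixel columns grow to the right and rows downward; lengths in m; the calibration is good to about 2 mm. A picture is of the moment at which its call begins.
- job.sign_off(): hands the job in; it is judged then, once.
Trained networks look in the newest picture that a camera, given by its name, has taken for a name from the list of things; names that differ only in an ending like _2 or _b are one class to them, and where a whole thing is asked for, a point or a joint stands for the part that bears it (a point fixed in the world has none). Each returns a list of dicts, best first, with "conf" (0 to 1); they miss things now and then, are a little off and sometimes report something else, mostly with a low value. They report only what shows in the picture. A call takes as long as a camera call. They do not tell look-alikes from the thing itself.
- nets.cut_out(camera, name): "region" (420x560 bool, what is visible of it) and "point" ([column, row] in pixels, amid what is visible of it).
- nets.mark_of(camera, name): "point" ([column, row] in pixels: a listed point, or the origin of a listed thing).
The state is a dict: "clock": time; "joint_positions": joint angles; "qvel": joint speeds; "tau": joint torques, N m; "position": TCP position; "eef_rot": TCP orientation; "force": force on the tool from outside, world axes, zero at the start; "ft_torque": the same for the moment, N m; "opening": finger opening in m; "grasp_force": force on a finger pad.
Only numpy, scipy, OpenCV 4.12 (cv2) and the standard library are available. Lean on these libraries where they do the work, as an engineer would, in place of code of your own. Each camera call takes 0.05 s, during which the arm holds its last target. There are 200 camera calls.

## Working session

There is one attempt and no reset: what is moved stays moved. The work goes in short steps, Python scripts to look and compute and a tool call to move; the robot and the scene stay as the last step left them, time stands still between calls to the robot, and variables do not carry over. Pictures are saved under pics/ and viewed, at most 14 in all, crops included, and the job is handed in when it is done.

```bash
mkdir -p pics
```

Create h.py:
```python
import numpy as np,cv2
from cell import status,optics,job,nets,ctrl
def cam(n): return optics.camera(n)
def pix2w(d,u,v,z=None):
    f=d["img"].shape[0]/2/np.tan(np.radians(d["fovy"])/2)
    r=np.array([(u-d["cx"])/f,(v-d["cy"])/f,1.0]); T=np.linalg.inv(d["world_to_cam"])
    if z is None: return T[:3,:3]@(r*d["z_map"][int(v),int(u)])+T[:3,3]
    w=T[:3,:3]@r; return T[:3,3]+w*(z-T[2,3])/w[2]
def cloud(d):
    f=d["img"].shape[0]/2/np.tan(np.radians(d["fovy"])/2)
    v,u=np.mgrid[:420,:560]; z=d["z_map"]
    P=np.stack([(u-d["cx"])/f*z,(v-d["cy"])/f*z,z],-1); T=np.linalg.inv(d["world_to_cam"])
    return P@T[:3,:3].T+T[:3,3]
def save(n,img): cv2.imwrite("pics/"+n,img[...,::-1])
```

Run:
```python
from h import *
np.set_printoptions(precision=3,suppress=True)
s=status.state();print(s["clock"],s["position"],s["eef_rot"],s["opening"],ctrl.tcp_to_grasp)
names=[c+"_bottle" for c in "red green amber blue".split()]+[c+"_saucer" for c in "red green amber blue".split()]+["blue_lid_jar","black_lid_jar"]
for c in ["top","side"]:
    d=cam(c);save(c+"0.png",d["img"]);P=cloud(d)
    print(c,np.linalg.inv(d["world_to_cam"])[:3,3])
    for n in names:
        for r in nets.cut_out(c,n)[:4]:
            m=r["region"]&(d["z_map"]>0);q=P[m]
            if len(q): print(n,round(r["conf"],2),np.round(r["point"]),m.sum(),q.min(0),q.max(0),np.median(q,0))
```

```text
0.0 [0.16  0.604 0.231] [-3.14   0.     2.883] 0.08542732330719026 0.0187
top [0.4   0.287 0.921]
red_bottle 0.72 [270. 146.] 186 [ 0.612  0.301 -0.001] [0.639 0.33  0.072] [0.621 0.315 0.042]
green_bottle 0.66 [318. 147.] 205 [ 0.612  0.191 -0.002] [0.646 0.222 0.078] [0.621 0.209 0.048]
amber_bottle 0.65 [231. 187.] 151 [0.519 0.384 0.006] [0.546 0.409 0.072] [0.53  0.395 0.044]
blue_bottle 0.77 [392. 185.] 199 [0.526 0.017 0.01 ] [0.555 0.044 0.08 ] [0.536 0.035 0.048]
blue_bottle 0.68 [230. 190.] 157 [0.519 0.384 0.006] [0.549 0.411 0.072] [0.53  0.396 0.043]
red_saucer 0.76 [259. 233.] 574 [ 0.404  0.3   -0.003] [0.463 0.362 0.011] [0.434 0.33  0.003]
red_saucer 0.34 [231. 189.] 170 [ 0.518  0.384 -0.   ] [0.547 0.412 0.072] [0.529 0.396 0.043]
green_saucer 0.67 [369. 233.] 516 [ 0.405  0.058 -0.002] [0.46  0.117 0.011] [0.432 0.086 0.003]
amber_saucer 0.69 [416. 236.] 563 [ 0.404 -0.055 -0.003] [0.463 0.004 0.011] [ 0.434 -0.027  0.003]
blue_saucer 0.91 [129. 222.] 518 [ 0.423  0.598 -0.003] [0.481 0.654 0.011] [0.451 0.626 0.003]
blue_saucer 0.85 [246. 280.] 336 [ 0.312  0.341
[... 976 characters left out ...]
[0.46  0.115 0.012] [0.431 0.088 0.006]
amber_saucer 0.62 [264. 300.] 742 [ 0.402 -0.06  -0.   ] [0.464 0.01  0.012] [ 0.433 -0.025  0.005]
blue_saucer 0.7 [257. 164.] 154 [0.419 0.585 0.003] [0.476 0.669 0.013] [0.447 0.627 0.006]
blue_saucer 0.65 [303. 212.] 207 [0.511 0.249 0.003] [0.569 0.309 0.013] [0.537 0.287 0.006]
blue_saucer 0.54 [217. 202.] 183 [0.31  0.334 0.   ] [0.356 0.402 0.01 ] [0.332 0.361 0.005]
blue_lid_jar 0.83 [314. 235.] 727 [0.515 0.118 0.002] [0.559 0.163 0.064] [0.534 0.126 0.041]
blue_lid_jar 0.72 [259. 214.] 827 [0.412 0.187 0.001] [0.458 0.232 0.079] [0.435 0.195 0.049]
black_lid_jar 0.62 [258. 214.] 843 [0.412 0.187 0.001] [0.458 0.232 0.079] [0.435 0.195 0.048]
```

Run:
```python
import cv2
a=cv2.imread("pics/top0.png")
cv2.imwrite("pics/top_crop.png",cv2.resize(a[100:310,100:450],(800,480),interpolation=cv2.INTER_CUBIC))
```

```text
(no output)
```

View pics/top0.png

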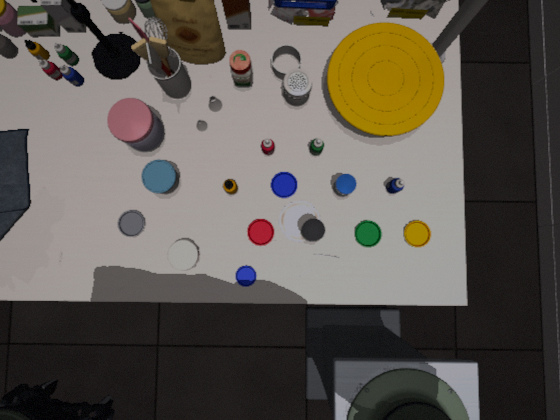

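View pics/top_crop.png

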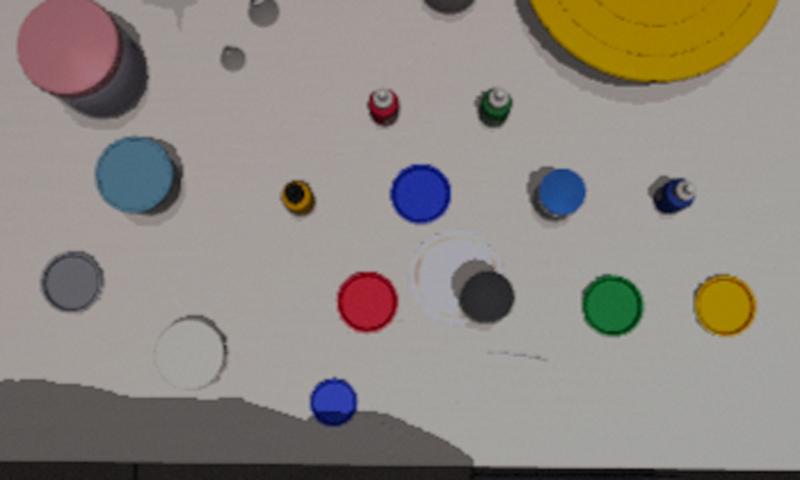

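View pics/side0.png

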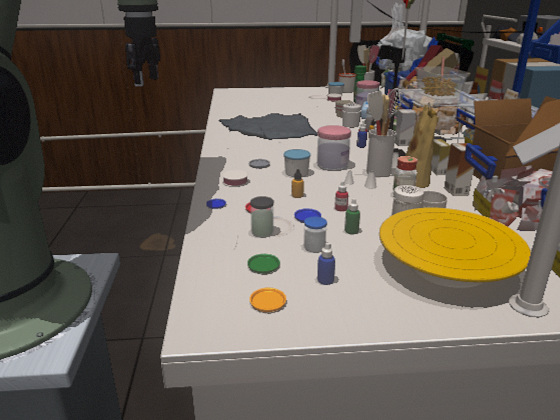

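The top picture shows all the pieces.
- **Near bottles:** red (268,146), green (317,146), amber (230,186) and blue (395,185). The bottles stored at the back are around (40–72, 45–75).
- **Blue saucer candidates:** (131,223) is grey, so it is out. (246,276) is blue but only 45 mm across. (284,184) is blue and about 60 mm across, so that is the one meant. The enlarged crop confirms it at crop pixel (421,193).

Next I'll refine the bottle centres.

Run:
```python
from h import *
from scipy.optimize import least_squares
np.set_printoptions(precision=4,suppress=True)
D={c:cam(c) for c in("top","side")};C={c:cloud(D[c]) for c in D}
def near(x,y,r,z0,z1,c):
    q=C[c].reshape(-1,3);ok=(np.hypot(q[:,0]-x,q[:,1]-y)<r)&(q[:,2]>z0)&(q[:,2]<z1);return q[ok]
for n,x,y,h in[("red",.624,.314,.047),("green",.625,.205,.053),("amber",.532,.395,.047),("blue",.539,.03,.053)]:
    o=[]
    for c in D:
        q=near(x,y,.03,.01,h-.006,c)
        f=least_squares(lambda p:np.hypot(q[:,0]-p[0],q[:,1]-p[1])-.015,[x,y],loss="soft_l1",f_scale=.001)
        o+=[c,len(q),f.x]
    t=near(x,y,.03,h+.006,.1,"top");print(n,*o,"cap",t[:,:2].mean(0))
for n,x,y in[("red",.434,.331),("green",.4325,.087),("amber",.4335,-.026),("blue",.543,.278)]:
    o=[]
    for c in D:
        q=near(x,y,.045,.0055,.02,c);f=least_squares(lambda p:np.hypot(q[:,0]-p[0],q[:,1]-p[1])-.0285,[x,y],loss="soft_l1",f_scale=.001);o+=[c,len(q),f.x]
    print(n,*o)
```

```text
red top 65 [0.6277 0.3158] side 160 [0.6254 0.314 ] cap [0.626 0.316]
green top 76 [0.6277 0.2058] side 236 [0.6255 0.204 ] cap [0.6261 0.2063]
amber top 60 [0.5348 0.3993] side 145 [0.5322 0.3974] cap [0.5339 0.3984]
blue top 88 [0.5407 0.029 ] side 318 [0.5389 0.0272] cap [0.54   0.0306]
red top 142 [0.4339 0.3299] side 30 [0.432  0.3265]
green top 125 [0.4332 0.0867] side 280 [0.4309 0.0834]
amber top 121 [ 0.4343 -0.025 ] side 349 [ 0.4323 -0.0286]
blue top 139 [0.5429 0.2778] side 141 [0.5408 0.2736]
```

Careful with the scale: shifts go in shares of 0.75 m and turns go in shares of 180 degrees. That gives: -0.02 m / 0.75 = -0.0267, -0.13 rad / 3.1416 = -0.0414.

Request:
send_path --ticks '[{"xyz": [0, 0, -0.0267], "twist": -0.0414, "aperture": 0.085}, {"xyz": [0, 0, -0.0267], "twist": -0.0407, "aperture": 0.085}]'

```text
clock: 1.4
position: [0.1598, 0.604, 0.2715]
eef_rot: [-3.14, -0.0, -3.137]
force: [0.5, 1.0, 0.4]
opening: 0.085
grasp_force: 0.0
```

Converted, -0.0293 m / 0.75 = -0.0391, -0.018 m / 0.75 = -0.024.

Request:
send_path --ticks '[{"xyz": [-0.0391, -0.024, 0], "aperture": 0.085}, {"xyz": [-0.0391, -0.024, 0], "aperture": 0.085}, {"xyz": [-0.0391, -0.024, 0], "aperture": 0.085}, {"xyz": [-0.0391, -0.024, 0], "aperture": 0.085}, {"xyz": [-0.0391, -0.024, 0], "aperture": 0.085}, {"xyz": [-0.0391, -0.024, 0], "aperture": 0.085}, {"xyz": [-0.0391, -0.024, 0], "aperture": 0.085}, {"xyz": [-0.0391, -0.024, 0], "aperture": 0.085}, {"xyz": [-0.0391, -0.024, 0], "aperture": 0.07}, {"xyz": [-0.0391, -0.024, 0], "aperture": 0.06}, {"xyz": [-0.0391, -0.024, 0], "aperture": 0.06}, {"xyz": [-0.0391, -0.024, 0], "aperture": 0.06}, {"xyz": [-0.0391, -0.024, 0], "aperture": 0.06}, {"xyz": [-0.0391, -0.024, 0], "aperture": 0.06}, {"xyz": [-0.0391, -0.024, 0], "aperture": 0.06}, {"xyz": [-0.0373, -0.024, 0], "aperture": 0.06}, {"aperture": 0.06}, {"aperture": 0.06}]'

```text
clock: 3.2
position: [0.6275, 0.3153, 0.2709]
eef_rot: [-3.141, -0.001, 3.14]
force: [0.2, 0.4, -0.7]
opening: 0.0602
grasp_force: 0.0
```

Converted, 0.03 m / 0.75 = 0.04, 0.025 m / 0.75 = 0.0333.

Request:
send_path --ticks '[{"xyz": [0.0013, 0, 0.04], "aperture": 0.06}, {"xyz": [0, 0, 0.04], "aperture": 0.06}, {"xyz": [0, 0, 0.04], "aperture": 0.06}, {"xyz": [0, 0, 0.04], "aperture": 0.06}, {"xyz": [0, 0, 0.04], "aperture": 0.06}, {"xyz": [0, 0, 0.04], "aperture": 0.06}, {"xyz": [0, 0, 0.04], "aperture": 0.06}, {"xyz": [0, 0, 0.0333], "aperture": 0.06}, {"xyz": [0, 0, 0.02], "aperture": 0.06}, {"xyz": [0, 0, 0.012], "aperture": 0.06}, {"aperture": 0.06}, {"aperture": 0.02}, {"aperture": 0.02}, {"aperture": 0.02}, {"aperture": 0.02}, {"aperture": 0.02}, {"aperture": 0.02}, {"aperture": 0.02}]'

```text
clock: 5.0
position: [0.6269, 0.3162, 0.0139]
eef_rot: [3.141, 0.002, 3.141]
force: [-2.2, -1.3, 7.3]
opening: 0.0275
grasp_force: 59.0
```

Converted, -0.03 m / 0.75 = -0.04, 0.024 m / 0.75 = 0.032.

Request:
send_path --ticks '[{"xyz": [0, 0, -0.0133], "aperture": 0.02}, {"xyz": [0, 0, -0.0267], "aperture": 0.02}, {"xyz": [0, 0, -0.04], "aperture": 0.02}, {"xyz": [0, 0, -0.04], "aperture": 0.02}, {"xyz": [0, 0, -0.04], "aperture": 0.02}, {"xyz": [0.0133, 0, 0], "aperture": 0.02}, {"xyz": [0.0267, 0.0027, 0], "aperture": 0.02}, {"xyz": [0.032, 0.0027, 0], "aperture": 0.02}, {"xyz": [0.04, 0.0027, 0], "aperture": 0.02}, {"xyz": [0.04, 0.0027, 0], "aperture": 0.02}, {"xyz": [0.04, 0.0027, 0], "aperture": 0.02}, {"xyz": [0.04, 0.0027, 0], "aperture": 0.02}, {"xyz": [0.0267, 0, 0], "aperture": 0.02}, {"aperture": 0.02}, {"aperture": 0.02}]'

```text
clock: 6.5
position: [0.4325, 0.3282, 0.133]
eef_rot: [3.141, 0.001, 3.141]
force: [0.4, -0.5, -0.4]
opening: 0.0271
grasp_force: 59.3
```

Run:
```python
from h import *
for c in("side",):
    d=cam(c);save("r1.png",cv2.resize(d["img"][100:320,150:450],(800,587)))
```

```text
(no output)
```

View pics/r1.png

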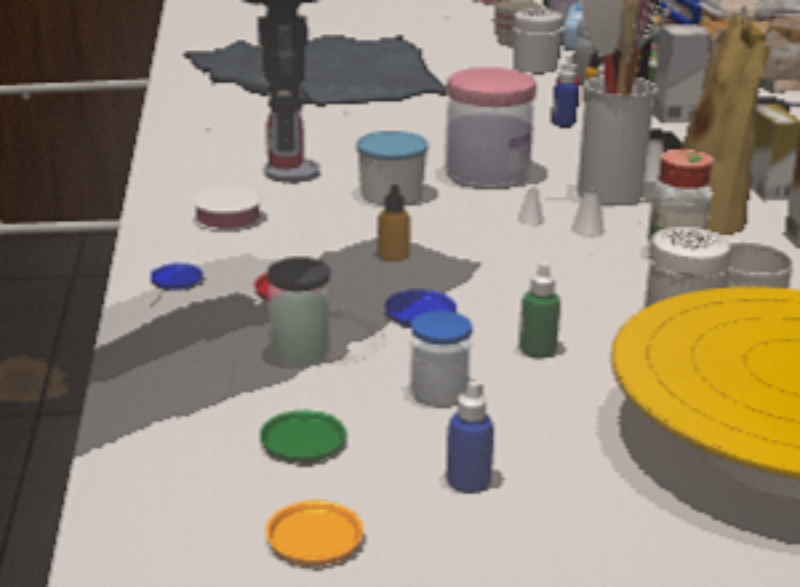

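The side crop shows the red bottle upright between the fingers at crop pixel (286,140), and everything else still standing. I'll lower it now.

Converted, 0.03 m / 0.75 = 0.04, 0.02 m / 0.75 = 0.0267.

Request:
send_path --ticks '[{"xyz": [0, 0, 0.0267], "aperture": 0.02}, {"xyz": [0, 0, 0.04], "aperture": 0.02}, {"xyz": [0, 0, 0.04], "aperture": 0.02}, {"xyz": [0, 0, 0.0267], "aperture": 0.02}, {"xyz": [0, 0, 0.0107], "aperture": 0.02}, {"xyz": [0, 0, 0.0053], "aperture": 0.02}, {"xyz": [0, 0, 0.0027], "aperture": 0.02}, {"aperture": 0.02}, {"aperture": 0.02}]'

```text
clock: 7.45
position: [0.4326, 0.3282, 0.019]
eef_rot: [3.141, 0.001, 3.141]
force: [0.0, 0.2, -0.5]
opening: 0.0271
grasp_force: 59.3
```

Converted, 0.001 m / 0.75 = 0.0013.

Request:
send_path --ticks '[{"xyz": [0, 0, 0.0013], "aperture": 0.02}, {"xyz": [0, 0, 0.0013], "aperture": 0.02}, {"aperture": 0.02}]'

```text
clock: 7.75
position: [0.4325, 0.3281, 0.0168]
eef_rot: [3.141, 0.001, 3.141]
force: [-0.5, -0.5, 8.1]
opening: 0.0274
grasp_force: 60.2
```

Converted, -0.04 m / 0.75 = -0.0533, -0.03 m / 0.75 = -0.04.

Request:
send_path --ticks '[{"aperture": 0.035}, {"aperture": 0.05}, {"aperture": 0.06}, {"aperture": 0.06}, {"xyz": [0, 0, -0.0133], "aperture": 0.06}, {"xyz": [0, 0, -0.04], "aperture": 0.06}, {"xyz": [0, 0, -0.0533], "aperture": 0.06}, {"xyz": [0, 0, -0.0533], "aperture": 0.06}, {"xyz": [0, 0, -0.0533], "aperture": 0.06}, {"xyz": [-0.0187, -0.004, 0], "aperture": 0.06}, {"xyz": [-0.04, -0.0267, 0], "aperture": 0.06}, {"xyz": [-0.04, -0.0267, 0], "aperture": 0.06}, {"xyz": [-0.04, -0.0267, 0], "aperture": 0.06}, {"xyz": [-0.04, -0.0267, 0], "aperture": 0.06}, {"xyz": [-0.04, -0.0267, 0], "aperture": 0.06}, {"xyz": [-0.04, -0.0267, 0], "aperture": 0.06}, {"aperture": 0.06}, {"aperture": 0.06}]'

```text
clock: 9.55
position: [0.6263, 0.204, 0.1763]
eef_rot: [-3.141, -0.0, 3.139]
force: [0.7, 1.2, -0.9]
opening: 0.06
grasp_force: 0.0
```

Converted, 0.03 m / 0.75 = 0.04, 0.02 m / 0.75 = 0.0267.

Request:
send_path --ticks '[{"xyz": [0, 0.0013, 0.0267], "aperture": 0.06}, {"xyz": [0, 0, 0.04], "aperture": 0.06}, {"xyz": [0, 0, 0.04], "aperture": 0.06}, {"xyz": [0, 0, 0.04], "aperture": 0.06}, {"xyz": [0, 0, 0.04], "aperture": 0.06}, {"xyz": [0, 0, 0.02], "aperture": 0.06}, {"xyz": [0, 0, 0.0067], "aperture": 0.06}, {"aperture": 0.06}, {"aperture": 0.02}, {"aperture": 0.02}, {"aperture": 0.02}, {"aperture": 0.02}, {"aperture": 0.02}, {"aperture": 0.02}, {"aperture": 0.02}]'

```text
clock: 11.05
position: [0.6269, 0.2061, 0.0179]
eef_rot: [3.141, 0.002, 3.141]
force: [-2.6, -0.6, 10.1]
opening: 0.0283
grasp_force: 58.8
```

Run:
```python
from h import *
d=cam("top");save("t1.png",cv2.resize(d["img"][100:310,200:480],(800,600)))
```

```text
(no output)
```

View pics/t1.png

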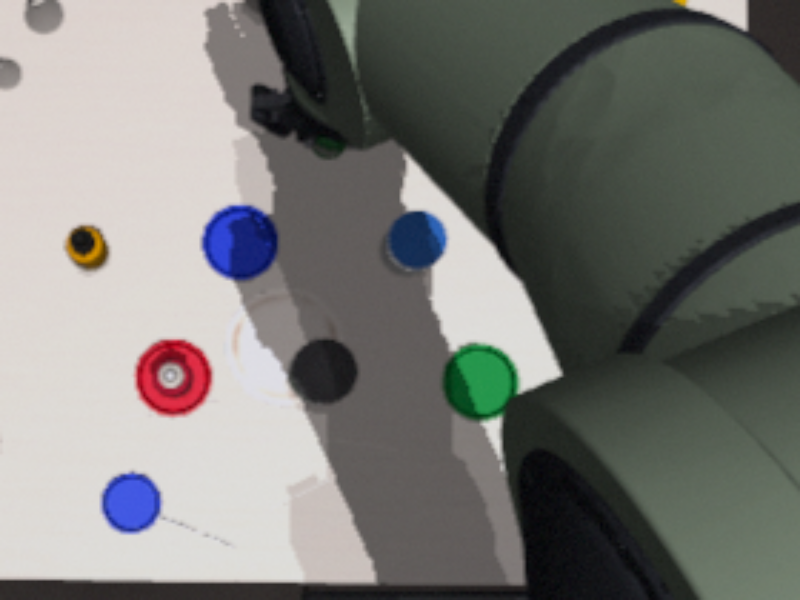

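The top crop shows the red bottle upright and centred in the red saucer at (175,376), with both jars untouched. Next I'll carry the green bottle high over the blue-lid jar.

Converted, -0.03 m / 0.75 = -0.04, -0.02 m / 0.75 = -0.0267.

Request:
send_path --ticks '[{"xyz": [0, 0, -0.0133], "aperture": 0.02}, {"xyz": [0, 0, -0.0267], "aperture": 0.02}, {"xyz": [0, 0, -0.04], "aperture": 0.02}, {"xyz": [0, 0, -0.04], "aperture": 0.02}, {"xyz": [0, 0, -0.04], "aperture": 0.02}, {"xyz": [0, 0, -0.04], "aperture": 0.02}, {"xyz": [0.02, -0.012, 0], "aperture": 0.02}, {"xyz": [0.04, -0.024, 0], "aperture": 0.02}, {"xyz": [0.04, -0.0253, 0], "aperture": 0.02}, {"xyz": [0.04, -0.0253, 0], "aperture": 0.02}, {"xyz": [0.04, -0.0253, 0], "aperture": 0.02}, {"xyz": [0.04, -0.0253, 0], "aperture": 0.02}, {"xyz": [0.0267, -0.016, 0], "aperture": 0.02}, {"xyz": [0.0133, -0.008, 0], "aperture": 0.02}, {"aperture": 0.02}, {"aperture": 0.02}]'

```text
clock: 12.7
position: [0.4321, 0.0856, 0.1668]
eef_rot: [3.141, 0.001, 3.141]
force: [0.2, -0.1, -1.0]
opening: 0.0282
grasp_force: 59.2
```

Expected contact is at a TCP height of about 0.0207.

Converted, 0.03 m / 0.75 = 0.04, 0.02 m / 0.75 = 0.0267.

Request:
send_path --ticks '[{"xyz": [0, 0, 0.0267], "aperture": 0.02}, {"xyz": [0, 0, 0.04], "aperture": 0.02}, {"xyz": [0, 0, 0.04], "aperture": 0.02}, {"xyz": [0, 0, 0.04], "aperture": 0.02}, {"xyz": [0, 0, 0.0267], "aperture": 0.02}, {"xyz": [0, 0, 0.0107], "aperture": 0.02}, {"xyz": [0, 0, 0.0053], "aperture": 0.02}, {"xyz": [0, 0, 0.0027], "aperture": 0.02}, {"xyz": [0, 0, 0.0013], "aperture": 0.02}, {"aperture": 0.02}]'

```text
clock: 13.7
position: [0.4315, 0.0851, 0.0219]
eef_rot: [3.141, 0.001, 3.141]
force: [0.1, 0.0, 0.2]
opening: 0.0284
grasp_force: 59.2
```

Converted, 0.001 m / 0.75 = 0.0013.

Request:
send_path --ticks '[{"xyz": [0, 0, 0.0013], "aperture": 0.02}, {"xyz": [0, 0, 0.0013], "aperture": 0.02}, {"aperture": 0.02}]'

```text
clock: 14.0
position: [0.4316, 0.0851, 0.0206]
eef_rot: [3.141, 0.002, 3.14]
force: [-6.2, -0.5, 37.4]
opening: 0.0282
grasp_force: 63.6
```

Converted, -0.04 m / 0.75 = -0.0533, -0.03 m / 0.75 = -0.04.

Request:
send_path --ticks '[{"xyz": [0, 0, -0.0011], "aperture": 0.02}, {"aperture": 0.035}, {"aperture": 0.05}, {"aperture": 0.06}, {"aperture": 0.06}, {"xyz": [0, 0, -0.0133], "aperture": 0.06}, {"xyz": [0, 0, -0.04], "aperture": 0.06}, {"xyz": [0, 0, -0.0533], "aperture": 0.06}, {"xyz": [0, 0, -0.0533], "aperture": 0.06}, {"xyz": [0, 0, -0.0533], "aperture": 0.06}, {"xyz": [-0.0093, 0.0173, 0], "aperture": 0.06}, {"xyz": [-0.0133, 0.04, 0], "aperture": 0.06}, {"xyz": [-0.0133, 0.04, 0], "aperture": 0.06}, {"xyz": [-0.0133, 0.04, 0], "aperture": 0.06}, {"xyz": [-0.0133, 0.04, 0], "aperture": 0.06}, {"xyz": [-0.0133, 0.04, 0], "aperture": 0.06}, {"xyz": [-0.0133, 0.04, 0], "aperture": 0.06}, {"xyz": [-0.0133, 0.04, 0], "aperture": 0.06}, {"xyz": [-0.0133, 0.04, 0], "aperture": 0.06}, {"xyz": [-0.0133, 0.04, 0], "aperture": 0.06}]'

```text
clock: 16.0
position: [0.5282, 0.3691, 0.1802]
eef_rot: [-3.141, -0.0, 3.141]
force: [-0.1, -0.1, -0.2]
opening: 0.06
grasp_force: 0.0
```

Request:
send_path --ticks '[{"xyz": [-0.0067, 0.04, 0], "aperture": 0.06}, {"aperture": 0.06}, {"aperture": 0.06}]'

```text
clock: 16.3
position: [0.5327, 0.3982, 0.1797]
eef_rot: [-3.141, -0.001, -3.141]
force: [0.8, -1.1, -0.4]
opening: 0.0599
grasp_force: 0.0
```

Converted, 0.03 m / 0.75 = 0.04, 0.02 m / 0.75 = 0.0267.

Request:
send_path --ticks '[{"xyz": [-0.0013, 0, 0.0267], "aperture": 0.06}, {"xyz": [0, 0, 0.04], "aperture": 0.06}, {"xyz": [0, 0, 0.04], "aperture": 0.06}, {"xyz": [0, 0, 0.04], "aperture": 0.06}, {"xyz": [0, 0, 0.04], "aperture": 0.06}, {"xyz": [0, 0, 0.0267], "aperture": 0.06}, {"xyz": [0, 0, 0.008], "aperture": 0.06}, {"aperture": 0.06}, {"aperture": 0.02}, {"aperture": 0.02}, {"aperture": 0.02}, {"aperture": 0.02}, {"aperture": 0.02}, {"aperture": 0.02}, {"aperture": 0.02}]'

```text
clock: 17.8
position: [0.535, 0.3982, 0.0158]
eef_rot: [3.14, 0.002, 3.141]
force: [-2.1, -2.5, 10.6]
opening: 0.0279
grasp_force: 58.9
```

Run:
```python
from h import *
d=cam("top");save("t2.png",cv2.resize(d["img"][100:310,200:480],(800,600)))
```

```text
(no output)
```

View pics/t2.png

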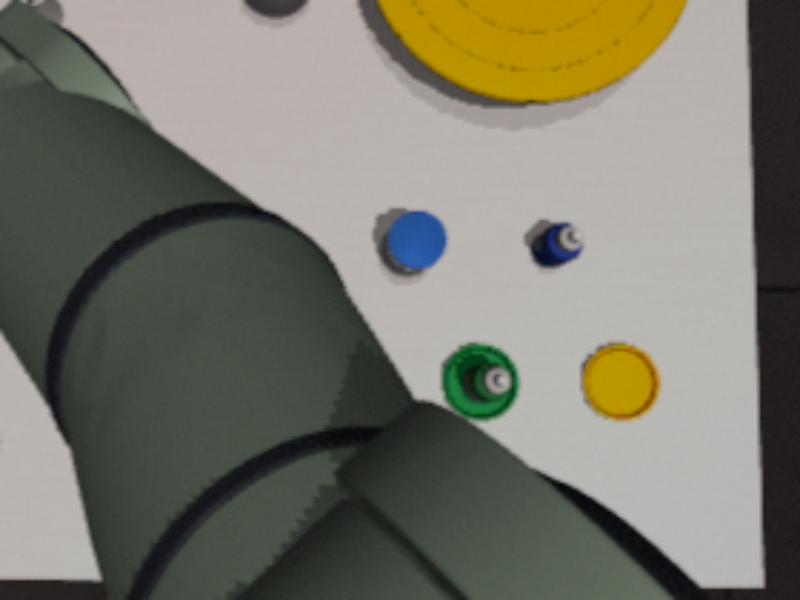

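The top crop shows the green bottle upright in the green saucer at (490,382), with the blue-lid jar in place. Amber is gripped, so I'll carry it over.

Converted, -0.04 m / 0.75 = -0.0533, -0.035 m / 0.75 = -0.0467.

Request:
send_path --ticks '[{"xyz": [0, 0, -0.0133], "aperture": 0.02}, {"xyz": [0, 0, -0.0267], "aperture": 0.02}, {"xyz": [0, 0, -0.04], "aperture": 0.02}, {"xyz": [0, 0, -0.0533], "aperture": 0.02}, {"xyz": [0, 0, -0.0533], "aperture": 0.02}, {"xyz": [0, 0, -0.04], "aperture": 0.02}, {"xyz": [0.008, -0.02, 0], "aperture": 0.02}, {"xyz": [0.0107, -0.04, 0], "aperture": 0.02}, {"xyz": [0.0107, -0.0467, 0], "aperture": 0.02}, {"xyz": [0.0107, -0.0467, 0], "aperture": 0.02}, {"xyz": [0.0107, -0.0467, 0], "aperture": 0.02}, {"xyz": [0.0107, -0.0467, 0], "aperture": 0.02}, {"xyz": [0.0107, -0.0467, 0], "aperture": 0.02}, {"xyz": [0.0107, -0.0467, 0], "aperture": 0.02}, {"xyz": [0.0107, -0.0467, 0], "aperture": 0.02}, {"xyz": [0.0107, -0.0467, 0], "aperture": 0.02}, {"xyz": [0.0107, -0.0467, 0], "aperture": 0.02}, {"xyz": [0.0107, -0.0467, 0], "aperture": 0.02}, {"xyz": [0.0107, -0.0267, 0], "aperture": 0.02}, {"aperture": 0.02}]'

```text
clock: 19.85
position: [0.4311, -0.0197, 0.1851]
eef_rot: [-3.141, 0.001, 3.137]
force: [-0.2, 0.2, -1.1]
opening: 0.0279
grasp_force: 59.3
```

Request:
send_path --ticks '[{"xyz": [0, -0.0133, 0], "aperture": 0.02}, {"aperture": 0.02}, {"aperture": 0.02}]'

```text
clock: 20.15
position: [0.4322, -0.0267, 0.1843]
eef_rot: [3.141, 0.0, 3.141]
force: [-0.6, 0.0, -0.9]
opening: 0.0275
grasp_force: 59.3
```

Converted, 0.03 m / 0.75 = 0.04, -0.001 m / 0.75 = -0.0013.

Request:
send_path --ticks '[{"xyz": [-0.0013, 0, 0.0267], "aperture": 0.02}, {"xyz": [0, 0, 0.04], "aperture": 0.02}, {"xyz": [0, 0, 0.04], "aperture": 0.02}, {"xyz": [0, 0, 0.04], "aperture": 0.02}, {"xyz": [0, 0, 0.04], "aperture": 0.02}, {"xyz": [0, 0, 0.0173], "aperture": 0.02}, {"xyz": [0, 0, 0.008], "aperture": 0.02}, {"xyz": [0, 0, 0.004], "aperture": 0.02}, {"xyz": [0, 0, 0.002], "aperture": 0.02}, {"aperture": 0.02}]'

```text
clock: 21.15
position: [0.4333, -0.0269, 0.0211]
eef_rot: [3.142, 0.001, 3.141]
force: [-1.0, -0.6, -0.4]
opening: 0.0278
grasp_force: 59.3
```

Converted, 0.001 m / 0.75 = 0.0013, 0.0007 m / 0.75 = 0.0009.

Request:
send_path --ticks '[{"xyz": [0, 0, 0.0013], "aperture": 0.02}, {"xyz": [0, 0, 0.0009], "aperture": 0.02}, {"aperture": 0.02}]'

```text
clock: 21.45
position: [0.433, -0.0271, 0.0191]
eef_rot: [3.142, 0.0, 3.141]
force: [0.3, -0.2, -0.3]
opening: 0.0281
grasp_force: 59.3
```

Converted, 0.0006 m / 0.75 = 0.0008.

Request:
send_path --ticks '[{"xyz": [0, 0, 0.0008], "aperture": 0.02}, {"aperture": 0.02}]'

```text
clock: 21.65
position: [0.4331, -0.0271, 0.0187]
eef_rot: [3.142, 0.0, 3.141]
force: [-2.2, 0.7, 12.2]
opening: 0.0278
grasp_force: 60.8
```

Request:
send_path --ticks '[{"aperture": 0.035}, {"aperture": 0.05}, {"aperture": 0.06}, {"aperture": 0.06}, {"xyz": [0, 0, -0.0133], "aperture": 0.06}, {"xyz": [0, 0, -0.04], "aperture": 0.06}, {"xyz": [0, 0, -0.0533], "aperture": 0.06}, {"xyz": [0, 0, -0.0533], "aperture": 0.06}, {"xyz": [0, 0, -0.0533], "aperture": 0.06}, {"xyz": [-0.016, 0.0073, 0], "aperture": 0.06}, {"xyz": [-0.04, 0.02, 0], "aperture": 0.06}, {"xyz": [-0.04, 0.02, 0], "aperture": 0.06}, {"xyz": [-0.0267, 0.016, 0], "aperture": 0.06}, {"xyz": [-0.02, 0.0107, 0], "aperture": 0.06}, {"aperture": 0.06}, {"aperture": 0.06}]'

```text
clock: 23.25
position: [0.5394, 0.0282, 0.1782]
eef_rot: [-3.141, -0.001, 3.141]
force: [0.7, 0.7, -1.1]
opening: 0.0602
grasp_force: 0.0
```

Converted, 0.03 m / 0.75 = 0.04, 0.02 m / 0.75 = 0.0267.

Request:
send_path --ticks '[{"xyz": [0, 0, 0.0267], "aperture": 0.06}, {"xyz": [0, 0, 0.04], "aperture": 0.06}, {"xyz": [0, 0, 0.04], "aperture": 0.06}, {"xyz": [0, 0, 0.04], "aperture": 0.06}, {"xyz": [0, 0, 0.04], "aperture": 0.06}, {"xyz": [0, 0, 0.02], "aperture": 0.06}, {"xyz": [0, 0, 0.008], "aperture": 0.06}, {"aperture": 0.06}, {"aperture": 0.02}, {"aperture": 0.02}, {"aperture": 0.02}, {"aperture": 0.02}, {"aperture": 0.02}, {"aperture": 0.02}, {"aperture": 0.02}]'

```text
clock: 24.75
position: [0.5407, 0.0284, 0.0187]
eef_rot: [3.141, 0.002, 3.141]
force: [-3.5, -0.8, 11.7]
opening: 0.0282
grasp_force: 58.3
```

Converted, -0.03 m / 0.75 = -0.04, -0.02 m / 0.75 = -0.0267.

Request:
send_path --ticks '[{"xyz": [0, 0, -0.0133], "aperture": 0.02}, {"xyz": [0, 0, -0.0267], "aperture": 0.02}, {"xyz": [0, 0, -0.04], "aperture": 0.02}, {"xyz": [0, 0, -0.04], "aperture": 0.02}, {"xyz": [0, 0, -0.04], "aperture": 0.02}, {"xyz": [0, 0, -0.04], "aperture": 0.02}, {"xyz": [0, 0.0227, 0], "aperture": 0.02}, {"xyz": [0, 0.04, 0], "aperture": 0.02}, {"xyz": [0, 0.04, 0], "aperture": 0.02}, {"xyz": [0, 0.04, 0], "aperture": 0.02}, {"xyz": [0, 0.04, 0], "aperture": 0.02}, {"xyz": [0, 0.04, 0], "aperture": 0.02}, {"xyz": [0, 0.04, 0], "aperture": 0.02}, {"xyz": [0, 0.04, 0], "aperture": 0.02}, {"xyz": [-0.0013, 0.0267, 0], "aperture": 0.02}, {"aperture": 0.02}, {"aperture": 0.02}]'

```text
clock: 26.45
position: [0.5413, 0.2749, 0.1676]
eef_rot: [-3.141, 0.0, 3.141]
force: [1.1, -1.1, -0.5]
opening: 0.0279
grasp_force: 59.3
```

Expected contact is at about 0.0217.

Converted, 0.03 m / 0.75 = 0.04, 0.02 m / 0.75 = 0.0267.

Request:
send_path --ticks '[{"xyz": [0, 0, 0.0267], "aperture": 0.02}, {"xyz": [0, 0, 0.04], "aperture": 0.02}, {"xyz": [0, 0, 0.04], "aperture": 0.02}, {"xyz": [0, 0, 0.04], "aperture": 0.02}, {"xyz": [0, 0, 0.0267], "aperture": 0.02}, {"xyz": [0, 0, 0.0107], "aperture": 0.02}, {"xyz": [0, 0, 0.0053], "aperture": 0.02}, {"xyz": [0, 0, 0.0027], "aperture": 0.02}, {"xyz": [0, 0, 0.0013], "aperture": 0.02}, {"aperture": 0.02}]'

```text
clock: 27.45
position: [0.5416, 0.2755, 0.0231]
eef_rot: [3.141, 0.001, 3.141]
force: [-0.6, 0.9, -0.3]
opening: 0.0276
grasp_force: 59.3
```

Converted, 0.001 m / 0.75 = 0.0013, 0.0006 m / 0.75 = 0.0008.

Request:
send_path --ticks '[{"xyz": [0, 0, 0.0013], "aperture": 0.02}, {"xyz": [0, 0, 0.0008], "aperture": 0.02}, {"aperture": 0.02}]'

```text
clock: 27.75
position: [0.5416, 0.2756, 0.0217]
eef_rot: [3.141, 0.001, 3.141]
force: [-1.9, -1.0, 13.6]
opening: 0.028
grasp_force: 60.8
```

Converted, -0.04 m / 0.75 = -0.0533, -0.03 m / 0.75 = -0.04.

Request:
send_path --ticks '[{"aperture": 0.035}, {"aperture": 0.05}, {"aperture": 0.06}, {"aperture": 0.06}, {"xyz": [0, 0, -0.0133], "aperture": 0.06}, {"xyz": [0, 0, -0.04], "aperture": 0.06}, {"xyz": [0, 0, -0.0533], "aperture": 0.06}, {"xyz": [0, 0, -0.0533], "aperture": 0.06}, {"xyz": [0, 0, -0.0533], "aperture": 0.06}, {"xyz": [0, 0, -0.0533], "aperture": 0.06}, {"xyz": [0.02, 0.0267, 0], "aperture": 0.06}, {"xyz": [0.04, 0.04, 0], "aperture": 0.06}, {"xyz": [0.04, 0.04, 0], "aperture": 0.06}, {"xyz": [0.04, 0.04, 0], "aperture": 0.06}, {"xyz": [0.04, 0.04, 0], "aperture": 0.06}, {"xyz": [0.04, 0.04, 0], "aperture": 0.06}, {"xyz": [0.04, 0.04, 0], "aperture": 0.06}, {"xyz": [0.04, 0.04, 0], "aperture": 0.06}, {"xyz": [0.04, 0.04, 0], "aperture": 0.06}, {"xyz": [0.04, 0.04, 0], "aperture": 0.06}]'

```text
clock: 29.75
position: [0.2551, 0.5666, 0.2216]
eef_rot: [3.141, 0.0, 3.141]
force: [0.8, 1.3, 0.3]
opening: 0.0601
grasp_force: 0.0
```

Request:
send_path --ticks '[{"xyz": [0.04, 0.04, 0], "aperture": 0.06}, {"xyz": [0.04, 0.04, 0], "aperture": 0.06}, {"aperture": 0.06}, {"aperture": 0.06}, {"aperture": 0.06}]'

```text
clock: 30.25
position: [0.1974, 0.625, 0.2211]
eef_rot: [-3.141, 0.001, 3.14]
force: [1.0, 0.4, 0.1]
opening: 0.0601
grasp_force: 0.0
```

Run:
```python
from h import *
d=cam("top");save("t3.png",cv2.resize(d["img"][100:310,200:480],(800,600)))
d=cam("side");save("s3.png",cv2.resize(d["img"][100:320,150:450],(800,587)))
```

```text
(no output)
```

View pics/t3.png

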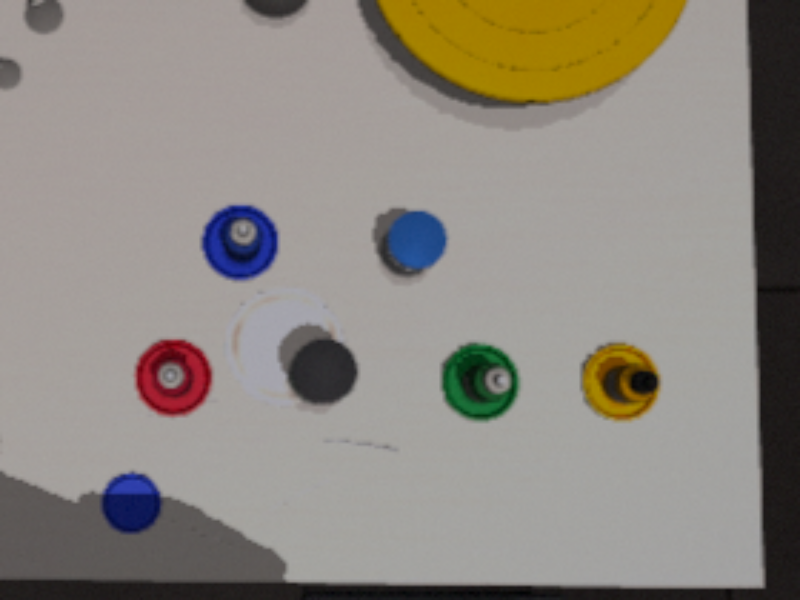

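View pics/s3.png

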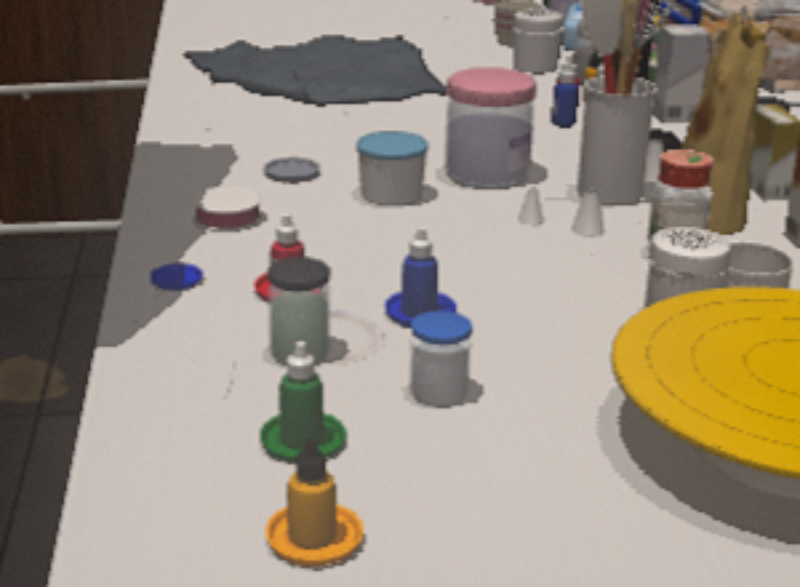

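All four bottles stand upright in their own saucers. In the side crop they are red (287,265), green (301,410), amber (312,510) and blue (420,280). Both jars are unmoved and the arm is clear.

```bash
python3 -c "from cell import job; print(job.sign_off())"
```

```text
the job is handed in; nothing more can be done
None
```

The four near bottles were set down upright, each in the saucer of its own colour, with both sprinkle jars left in place, and the job was handed in at about 30 s on the robot's clock.

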